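Build the test-sieve tower on the shaker

ROBOT

A 7-joint arm with a two-finger parallel gripper is mounted at the origin on the work surface. World frame = base frame: x ahead of the robot, y to its left, z up, the work surface at z = 0. Lengths are in m, angles in rad, forces in N, time in s.
With the tool pointing down it reaches from about 0.425 to 0.825 m from the base axis. Payload 3.6 kg.
Tool frame: the origin (TCP) lies on the centre line of the jaws, within the pads' length; the fingertips stand 11 mm ahead of it and the grasp point (between the pads) lies 8 mm behind it (ctrl.nose_length is the distance from the TCP to the fingertips, in m); z points along the fingers, y is the line along which they close (so a half turn about z gives the same grasp; the last joint's range is limited). The gripper opens to 93 mm and grips with 3 to 60 N. Pads are 15 mm wide; open, the fingers measure 128 mm over their backs; the gripper's body (75 mm by 188 mm) begins 65 mm behind the grasp point.
Start: joints at [-1.369, 0.615, -0.013, 1.423, 0.008, 1.103, -0.04], TCP at [0.147, 0.633, 0.23] pointing down, gripper open.
Joint ranges: [-3.12, 3.12], [-0.3, 2.06], [-1.34, 1.32], [0.26, 2.42], [-1.36, 4.5], [0.01, 1.98], [-2.84, 2.84]. Speed limits (rad/s): [2.79, 2.79, 3.14, 3.14, 3.14, 3.14, 3.14].

INTERFACE

Orientations are given as a unit quaternion [w, x, y, z].
In Python, from cell import ctrl gives the robot as it stands.
- The arm moves only by the tool arm_command, never from a script. Its arguments are lists of equal length, an entry for each row: "dp": the shift along the tool's x, y, z as a fraction of full scale, a list of three; "turn": the turn, a rotation vector about the tool's x, y, z as a fraction of full scale, a list of three. A call has 1 to 20 rows; each row shifts and turns the commanded pose from where the row before left it, along the tool's axes as they then stand; what a row does not reach is not made up. Full scale, the value 1, is 25 mm for a shift and 4 degrees for a turn. A row lasts 1/10 s, in which the tool goes at most 50 mm and 8.59 degrees, less where a joint would pass 70% of its speed; a pose out of reach is approached as far as the arm can. A call with a number of a shift or a turn outside -1 to 1 is refused whole. A call with a gripper value outside its range is refused whole. "gripper" is the opening, from 0 (shut) to 1 (fully open), set as the call begins (left out, the last holds). The fingers move at their own pace and stop on an object; "grip_force" is the grip in N (left out, the last holds). Time passes only in rows, so rows that do not move let the fingers close. It gives the time, the measured TCP pose, the force, the opening and the grip force at its end, in the units of the state.
- ctrl.observe(): the state, without advancing time (a new reading comes with each control period).
- ctrl.read_camera(name): name is "scene" or "top"; returns a dict with "color" (480x640x3 uint8, red, green, blue), "fx", "fy", "cx", "cy" (pixels), "dist" ([k1, k2, p1, p2, k3] as OpenCV has them; the pictures are not rectified), "R" (3x3) and "t" (3): a world point X has camera coordinates R X + t. Camera axes: x right, y down, z forward; pixel columns grow to the right and rows downward; lengths in m; the calibration is good to about 2 mm. A picture is of the moment at which its call begins. There is no depth.
- ctrl.sign_off(): hands the job in; it is judged then, once.
The state is a dict: "clock": time; "joint_positions": joint angles; "joint_velocities": joint speeds; "joint_torque": joint torques, N m; "eef_pos": TCP position; "eef_rot": TCP orientation; "contact_force": force on the tool from outside, world axes, zero at the start; "wrist_torque": the same for the moment, N m; "opening": opening from 0.0 (shut) to 1.0 (fully open); "grasp_force": force on a finger pad.
Only numpy, scipy, OpenCV 4.12 (cv2) and the standard library are available. Lean on these libraries where they do the work, as an engineer would, in place of code of your own. Each camera call takes 0.05 s, during which the arm holds its last target. There are 200 camera calls.

TASK

Build the sieve tower upright on the round seat of the white sieve shaker, one piece after another from the bottom: first the plain steel pan, then the blue sieve, the yellow sieve, the red sieve, and the steel lid with the black knob on top, each fully home in the piece below and let go. The green sieve is a spare: leave it, the clear beaker and the amber jar standing where they are.

Things in the scene. Friction and masses are not known exactly. Their poses are not given: they have to be found in the camera images.
- shaker: Sieve shaker, fixed: white box 130 x 130 mm, top 52 mm above the bench, with a dark round plate and in its middle the seat, an aluminium ring 60 mm across, bore 51 mm, rim 70 mm above the bench, floor 10 mm below the rim. The pan's skirt drops into the ring until the pan's frame rests on the rim. Origin: on the bench under the seat's centre; z up; small black panel on its -x side.
- pan: Receiving pan, plain steel, no mesh, solid floor; shaped like the sieves: 58 mm across, 30 mm tall, upper 22 mm a straight wall 3.5 mm thick with bore 51 mm, open top, lower 8 mm a skirt tapering from 49 to 41 mm diameter. Stands on its skirt on the bench. Origin: centre of the foot; z up its axis. 90 g.
- blue_sieve: Blue (finest mesh) test sieve, round, 58 mm across, 30 mm tall. Upper 22 mm: coloured frame with straight wall 3.5 mm thick, bore 51 mm, open top, wire mesh near its floor. Lower 8 mm: steel skirt tapering from 49 to 41 mm diameter; it drops into the piece below until the frame rests on that rim; each piece adds 22 mm. Stands on its skirt. Origin: centre of the foot; z up its axis. 70 g.
- yellow_sieve: Yellow (medium mesh) test sieve, round, 58 mm across, 30 mm tall. Upper 22 mm: coloured frame with straight wall 3.5 mm thick, bore 51 mm, open top, wire mesh near its floor. Lower 8 mm: steel skirt tapering from 49 to 41 mm diameter; it drops into the piece below until the frame rests on that rim; each piece adds 22 mm. Stands on its skirt. Origin: centre of the foot; z up its axis. 70 g.
- red_sieve: Red (coarse mesh) test sieve, round, 58 mm across, 30 mm tall. Upper 22 mm: coloured frame with straight wall 3.5 mm thick, bore 51 mm, open top, wire mesh near its floor. Lower 8 mm: steel skirt tapering from 49 to 41 mm diameter; it drops into the piece below until the frame rests on that rim; each piece adds 22 mm. Stands on its skirt. Origin: centre of the foot; z up its axis. 70 g.
- lid: Lid: steel disc 58 mm across, 9 mm thick, with the same tapered skirt 8 mm deep below it and a black round knob on top: neck 16 mm across, knob 25 mm across and 18 mm tall, its underside 21 mm and its flat top 39 mm above the foot of the skirt. Stands on its skirt on the bench. Origin: centre of the foot; z up its axis. 80 g.
- green_sieve: Spare sieve with a green frame, same shape and sizes as the others; it is not used. Origin: centre of the foot of its skirt.
- beaker: Small clear beaker, 44 mm across the rim, 60 mm tall, loose. Origin: centre of its underside. Leave it alone.
- jar: Small amber sample jar with a white cap, 42 mm in diameter, 55 mm tall, loose. Origin: centre of its underside. Leave it alone.
Mind the look-alikes: they are no part of the job. Of the things that look like the red_sieve, take the one that is farthest to the robot's left at the start.

How it is judged:
On the way, in this order (a step that is already met when the one before it is completed fails the run):
1. the pan sits home on the shaker's seat (z of pan in the frame of shaker between 0.058 and 0.066 m and horizontal distance between pan and shaker below 0.008 m and angle between pan's own z axis and vertical below 0.1 rad), for 0.2 s.
2. the blue sieve sits home in the pan (z of blue_sieve in the frame of shaker between 0.08 and 0.088 m and horizontal distance between blue_sieve and shaker below 0.008 m and angle between blue_sieve's own z axis and vertical below 0.1 rad), for 0.2 s.
3. the yellow sieve sits home in the blue sieve (z of yellow_sieve in the frame of shaker between 0.102 and 0.11 m and horizontal distance between yellow_sieve and shaker below 0.008 m and angle between yellow_sieve's own z axis and vertical below 0.1 rad), for 0.2 s.
4. the red sieve sits home in the yellow sieve (z of red_sieve in the frame of shaker between 0.124 and 0.132 m and horizontal distance between red_sieve and shaker below 0.008 m and angle between red_sieve's own z axis and vertical below 0.1 rad), for 0.2 s.
5. the lid sits home on the red sieve (z of lid in the frame of shaker between 0.146 and 0.154 m and horizontal distance between lid and shaker below 0.008 m and angle between lid's own z axis and vertical below 0.1 rad), for 0.2 s.
At the end, for the whole second after the job is handed in: On the shaker's seat stand, from the bottom, the pan, the blue, yellow and red sieves and the lid: each within 8 mm of the seat's axis, within 4 mm of its fully nested height (foot 62 mm above the bench for the pan, 22 mm more for each next piece), tilted less than 0.1 rad, and at rest (all of step 1 and all of step 2 and all of step 3 and all of step 4 and all of step 5 and linear speed of each of pan, blue_sieve, yellow_sieve, red_sieve, lid below 0.02 m/s); the robot touches nothing.
It fails at once if the green spare sieve is pushed more than 20 mm or tipped over (distance of green_sieve from where it was at the start of the episode above 0.02 m or angle between green_sieve's own z axis and vertical above 0.5 rad).
It fails at once if the beaker is pushed more than 20 mm or tipped over (distance of beaker from where it was at the start of the episode above 0.02 m or angle between beaker's own z axis and vertical above 0.5 rad).
It fails at once if the amber jar is pushed more than 20 mm or tipped over (distance of jar from where it was at the start of the episode above 0.02 m or angle between jar's own z axis and vertical above 0.5 rad).
It also fails if it takes over 115 s, if anything falls off the work surface, if the arm or the gripper's body presses on something with over 40 N, if the wrist force passes 120 N, or if a joint passes its speed limit or range.

## Working session

There is one attempt and no reset: what is moved stays moved. The work goes in short steps, Python scripts to look and compute and a tool call to move; the robot and the scene stay as the last step left them, time stands still between calls to the robot, and variables do not carry over. Pictures are saved under pics/ and viewed, at most 14 in all, crops included, and the job is handed in when it is done.

Besides the shell and the picture viewer there is one more tool, called after ">>>" as a command line: name --argument value ..., lists and objects as JSON in quotes. arm_command: Moves the arm, as the interface text tells. Its arguments: {"type":"object","properties":{"dp":{"type":"array"},"turn":{"type":"array"},"gripper":{"type":"number"},"grip_force":{"type":"number"}},"required":["dp","turn"]}

```bash
mkdir -p pics
cat > h.py <<'E'
import cv2, numpy as np
from cell import ctrl
def cam(n): return ctrl.read_camera(n)
def save(c,p): cv2.imwrite('pics/'+p, c['color'][:,:,::-1])
def K(c): return np.array([[c['fx'],0,c['cx']],[0,c['fy'],c['cy']],[0,0,1]])
def ray(c,uv,z):
    n=cv2.undistortPoints(np.array(uv,float).reshape(-1,1,2),K(c),np.array(c['dist'],float)).reshape(-1,2)
    R=np.array(c['R']);t=np.array(c['t']);o=-R.T@t
    d=np.c_[n,np.ones(len(n))]@R
    return o+d*((z-o[2])/d[:,2])[:,None]
def proj(c,X):
    return cv2.projectPoints(np.array(X,float).reshape(-1,1,3),cv2.Rodrigues(np.array(c['R']))[0],np.array(c['t'],float),K(c),np.array(c['dist'],float))[0].reshape(-1,2)
E
python3 - <<'E'
from h import *
for n in('top','scene'):
    c=cam(n);save(c,n+'0.png');print(n,-np.array(c['R']).T@c['t'],np.round(c['R'],2).tolist(),c['fx'])
s=ctrl.observe();print({k:np.round(s[k],3).tolist() for k in s},ctrl.nose_length)
E
```

```text
top [ 4.25522606e-01 -5.42220980e-04  1.07006210e+00] [[-0.01, -1.0, 0.01], [-0.99, 0.01, -0.12], [0.12, -0.01, -0.99]] 503.3103225230334
scene [ 1.10110386 -0.01701682  0.75891   ] [[-0.0, 1.0, 0.01], [0.8, 0.01, -0.6], [-0.6, 0.01, -0.8]] 457.9812450094946
{'clock': 0.1, 'joint_positions': [-1.368, 0.616, -0.013, 1.425, 0.008, 1.103, -0.04], 'joint_velocities': [-0.0, -0.003, 0.0, -0.005, 0.001, -0.001, 0.0], 'joint_torque': [0.002, -46.004, 0.21, -16.625, -0.061, 0.017, 0.0], 'eef_pos': [0.147, 0.632, 0.229], 'eef_rot': [-0.0, 0.114, 0.993, -0.001], 'contact_force': [-0.161, 0.72, -0.218], 'wrist_torque': [0.021, -0.016, -0.008], 'grasp_force': 0.0, 'opening': 0.999} 0.011
```

View pics/top0.png

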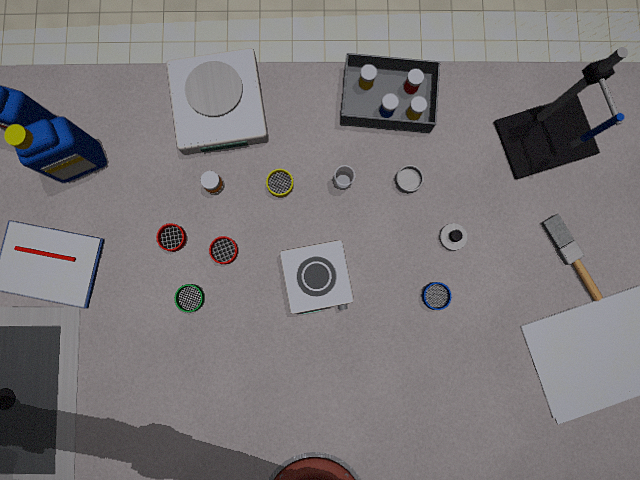

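View pics/scene0.png

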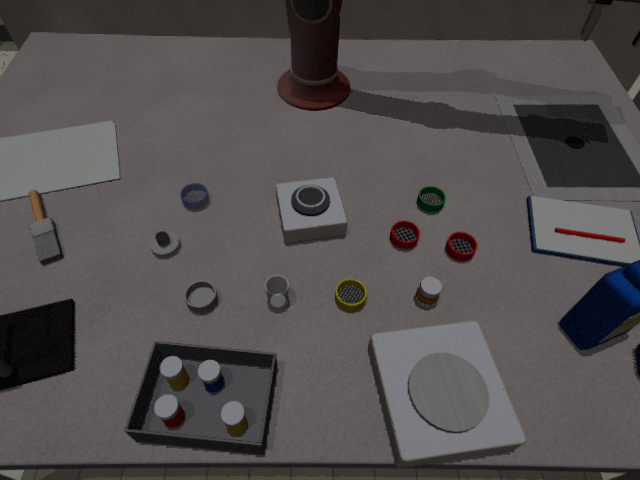

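The top view shows two red sieves, at (172,237) and (223,250). The other pieces are green (190,297), yellow (280,182), blue (436,295), pan (409,179), lid (454,237), shaker seat (317,276), beaker (343,178) and jar (212,182). The white balance's plate (213,88) could be taken for the pan or lid but is far too large. The robot's left is image-left, so I choose the red sieve at (172,237).

```bash
cat > m.py <<'E'
from h import *
def fitc(P):
    A=np.c_[2*P,np.ones(len(P))];s=np.linalg.lstsq(A,(P**2).sum(1),rcond=None)[0]
    return s[:2],np.sqrt(s[2]+s[0]**2+s[1]**2)
def mask(c,col):
    H=cv2.cvtColor(c['color'],cv2.COLOR_RGB2HSV)
    r={'red':[(0,8),(172,180)],'yellow':[(22,35)],'green':[(45,85)],'blue':[(100,128)],'gray':[(0,180)]}[col]
    m=sum(cv2.inRange(H,(a,110,50),(b,255,255)) for a,b in r)
    return cv2.morphologyEx(m.astype(np.uint8),cv2.MORPH_CLOSE,np.ones((3,3)))
def rim(c,m,uv,z,w=45,rad=.029):
    "hull of blob near uv -> points on plane z, half away from camera -> circle"
    n,l,st,ce=cv2.connectedComponentsWithStats(m)
    ok=[i for i in range(1,n) if st[i,4]>25]
    i=min(ok,key=lambda i:np.hypot(*(ce[i]-uv)))
    cn=max(cv2.findContours((l==i).astype(np.uint8),cv2.RETR_EXTERNAL,cv2.CHAIN_APPROX_NONE)[0],key=len)
    P=ray(c,cn.reshape(-1,2),z)[:,:2]
    o=(-np.array(c['R']).T@c['t'])[:2]; ctr=P.mean(0); d=(ctr-o)/np.linalg.norm(ctr-o)
    F=P[(P-ctr)@d>-.003]
    return fitc(F)
E
python3 - <<'E'
from m import *
T=cam('top');S=cam('scene')
L=[('red',(172,237),(461,245)),('red',(223,250),(404,234)),('yellow',(280,182),(351,293)),('green',(190,297),(431,199)),('blue',(436,295),(194,196))]
for n,a,b in L:
    for c,uv in((T,a),(S,b)):
        p,r=rim(c,mask(c,n),uv,.03);print(n,uv,np.round(p,4),round(r,4))
for nm,a,b,z in[('pan',(409,179),(201,297),.03),('lid knob',(455,236),(162,239),.039),('seat',(317,276),(310,199),.07),('beaker',(343,178),(277,291),.03),('jar',(212,182),(429,291),.03)]:
    print(nm,ray(T,a,z).round(3),ray(S,b,z).round(3))
crop=lambda c,u,v:cv2.resize(c['color'][v-30:v+30,u-30:u+30],(260,260),interpolation=2)[:,:,::-1]
cv2.imwrite('pics/crops.png',np.vstack([np.hstack([crop(T,*p) for p in((172,237),(409,179),(317,276))]),np.hstack([crop(S,*p) for p in((461,245),(201,297),(310,199))])]))
cv2.imwrite('pics/lid.png',np.hstack([crop(T,454,237),crop(S,164,242)]))
E
```

```text
red (172, 237) [0.5525 0.2939] 0.0278
red (461, 245) [0.5522 0.2943] 0.0279
red (223, 250) [0.5249 0.184 ] 0.0278
red (404, 234) [0.5239 0.1842] 0.0279
yellow (280, 182) [0.6676 0.0664] 0.0275
yellow (351, 293) [0.6674 0.0666] 0.0281
green (190, 297) [0.4259 0.2534] 0.0276
green (431, 199) [0.4253 0.2537] 0.0267
blue (436, 295) [ 0.4254 -0.2589] 0.0278
blue (194, 196) [ 0.4239 -0.2612] 0.0247
pan [[ 0.671 -0.208  0.03 ]] [[ 0.682 -0.206  0.03 ]]
lid knob [[ 0.548 -0.299  0.039]] [[ 0.557 -0.298  0.039]]
seat [[ 0.466 -0.011  0.07 ]] [[ 0.476 -0.009  0.07 ]]
beaker [[ 0.674 -0.068  0.03 ]] [[ 0.668 -0.069  0.03 ]]
jar [[0.668 0.208 0.03 ]] [[0.665 0.211 0.03 ]]
```

View pics/crops.png

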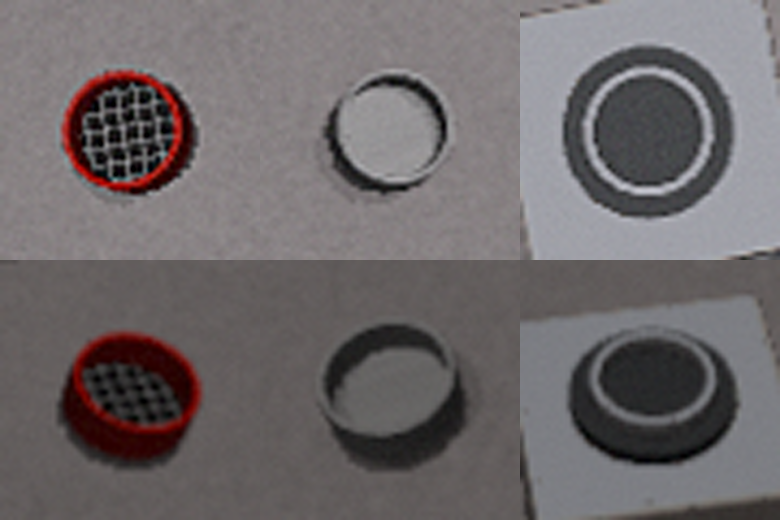

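View pics/lid.png

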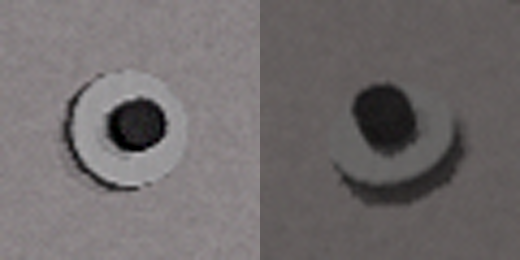

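The crops confirm the leftmost red sieve (rim centre near (172,237)), the pan (rim about (409.2,178.8) top, (200.8,294.6) scene), the seat ring ((316.7,276.2) top, (310.6,196) scene) and the lid (disc about (453.7,236.4) top). Next I refine the pale pieces.

Run:
```python
from m import *
T=cam('top');S=cam('scene')
def show(n,c,uv,z): print(n,ray(c,uv,z).round(4)[0,:2])
show('panT',T,(409.2,178.8),.03);show('panS',S,(200.8,294.6),.03)
show('seatT',T,(316.7,276.2),.07);show('seatS',S,(310.6,196),.07)
show('lidT',T,(453.7,236.4),.017);show('knobT',T,(455.6,235.7),.039)
for n,c,uv,z,r,th in[('seat',T,(316.7,276.2),.07,17,130),('seat',S,(310.6,196),.07,19,105)]:
    g=cv2.cvtColor(c['color'],cv2.COLOR_RGB2GRAY)
    m=np.zeros_like(g);cv2.circle(m,tuple(int(round(x)) for x in uv),r,255,-1)
    v,u=np.nonzero((g>th)&(m>0)); P=ray(c,np.c_[u,v],z)[:,:2]; print(n,len(u),[np.round(x,4) for x in fitc(P)])
g=cv2.cvtColor(T['color'],cv2.COLOR_RGB2GRAY)
k=(g<60).astype(np.uint8);k[:228]=0;k[246:]=0;k[:,:445]=0;k[:,466:]=0
v,u=np.nonzero(k);print('knob',len(u),u.mean(),v.mean(),ray(T,(u.mean(),v.mean()),.036))
Rm=cv2.Rodrigues(np.array([0,0,0.]))[0]
```

```text
panT [ 0.6717 -0.2086]
panS [ 0.6765 -0.2073]
seatT [ 0.4661 -0.0104]
seatS [ 0.4675 -0.0082]
lidT [ 0.5496 -0.3021]
knobT [ 0.5485 -0.2998]
seat 158 [array([ 0.4671, -0.0095]), np.float64(0.0275)]
seat 266 [array([ 0.4567, -0.0071]), np.float64(0.032)]
knob 126 455.0238095238095 235.5873015873016 [[ 0.5490553  -0.29946129  0.036     ]]
```

>>> arm_command --dp '[[0, 0, 0], [0, 0, 0], [0, 0, 0], [0, 0, 0], [0, 0, 0]]' --turn '[[0, 0, -0.82], [0, 0, -0.82], [0, 0, -0.82], [0, 0, -0.82], [0, 0, 0]]' --gripper 0.88 --grip_force 20

```text
clock: 0.8
eef_pos: [0.1475, 0.6329, 0.2295]
eef_rot: [-0.0, -0.0, 1.0, -0.0]
contact_force: [0.3, 0.6, 1.4]
opening: 0.88
grasp_force: 0.0
```

```bash
cat > g.py <<'E'
import sys
from h import *
from scipy.spatial.transform import Rotation as Ro
s=ctrl.observe();p=np.array(s['eef_pos']);w,x,y,z=s['eef_rot'];R=Ro.from_quat([x,y,z,w])
t=np.array([float(a) for a in sys.argv[1:4]])
want=Ro.from_matrix([[-1,0,0],[0,1,0],[0,0,-1]])
print('t',s['clock'],'p',p.round(4),'dp total',(R.inv().apply(t-p)/.025).round(2),'turn',(np.degrees((R.inv()*want).as_rotvec())/4).round(2),'open',round(s['opening'],3),'F',np.round(s['contact_force'],1))
E
python3 g.py 0.673 -0.208 0.23
```

```text
t 0.8 p [0.1475 0.6329 0.2295] dp total [-2.102e+01 -3.364e+01 -2.000e-02] turn [-0. -0.  0.] open 0.88 F [0.3 0.6 1.4]
```

>>> arm_command --dp '[[-0.584, -0.934, 0], [-0.584, -0.934, 0], [-0.584, -0.934, 0], [-0.584, -0.934, 0], [-0.584, -0.934, 0], [-0.584, -0.934, 0], [-0.584, -0.934, 0], [-0.584, -0.934, 0], [-0.584, -0.934, 0], [-0.584, -0.934, 0], [-0.584, -0.934, 0], [-0.584, -0.934, 0], [-0.584, -0.934, 0], [-0.584, -0.934, 0], [-0.584, -0.934, 0], [-0.584, -0.934, 0], [-0.584, -0.934, 0], [-0.584, -0.934, 0]]' --turn '[[0, 0, 0], [0, 0, 0], [0, 0, 0], [0, 0, 0], [0, 0, 0], [0, 0, 0], [0, 0, 0], [0, 0, 0], [0, 0, 0], [0, 0, 0], [0, 0, 0], [0, 0, 0], [0, 0, 0], [0, 0, 0], [0, 0, 0], [0, 0, 0], [0, 0, 0], [0, 0, 0]]'

```text
clock: 2.6
eef_pos: [0.4109, 0.2119, 0.2299]
eef_rot: [0.0, 0.001, 1.0, 0.0]
contact_force: [0.2, 0.4, -0.1]
opening: 0.884
grasp_force: 0.0
```

>>> arm_command --dp '[[-0.584, -0.934, 0], [-0.584, -0.934, 0], [-0.584, -0.934, 0], [-0.584, -0.934, 0], [-0.584, -0.934, 0], [-0.584, -0.934, 0], [-0.584, -0.934, 0], [-0.584, -0.934, 0], [-0.584, -0.934, 0], [-0.584, -0.934, 0], [-0.584, -0.934, 0], [-0.584, -0.934, 0], [-0.584, -0.934, 0], [-0.584, -0.934, 0], [-0.584, -0.934, 0], [-0.584, -0.934, 0], [-0.584, -0.934, 0], [-0.584, -0.934, 0], [0, 0, 0], [0, 0, 0]]' --turn '[[0, 0, 0], [0, 0, 0], [0, 0, 0], [0, 0, 0], [0, 0, 0], [0, 0, 0], [0, 0, 0], [0, 0, 0], [0, 0, 0], [0, 0, 0], [0, 0, 0], [0, 0, 0], [0, 0, 0], [0, 0, 0], [0, 0, 0], [0, 0, 0], [0, 0, 0], [0, 0, 0], [0, 0, 0], [0, 0, 0]]'

```text
clock: 4.6
eef_pos: [0.6729, -0.2075, 0.2291]
eef_rot: [-0.0, 0.001, 1.0, 0.0]
contact_force: [-0.5, -0.8, 0.1]
opening: 0.879
grasp_force: 0.0
```

```bash
python3 g.py 0.673 -0.208 0.02
```

```text
t 4.6 p [ 0.6729 -0.2075  0.2291] dp total [-0.01 -0.02  8.36] turn [ 0.01 -0.01 -0.02] open 0.879 F [-0.5 -0.8  0.1]
```

>>> arm_command --dp '[[0, 0, 0.95], [0, 0, 0.95], [0, 0, 0.95], [0, 0, 0.95], [0, 0, 0.95], [0, 0, 0.95], [0, 0, 0.95], [0, 0, 0.95], [0, 0, 0.5], [0, 0, 0.26], [0, 0, 0]]' --turn '[[0, 0, 0], [0, 0, 0], [0, 0, 0], [0, 0, 0], [0, 0, 0], [0, 0, 0], [0, 0, 0], [0, 0, 0], [0, 0, 0], [0, 0, 0], [0, 0, 0]]'

```text
clock: 5.7
eef_pos: [0.673, -0.2067, 0.0204]
eef_rot: [-0.0, -0.0, 1.0, 0.0]
contact_force: [0.6, -1.8, 0.6]
opening: 0.878
grasp_force: 0.0
```

>>> arm_command --dp '[[0, 0, 0], [0, 0, 0], [0, 0, 0], [0, 0, 0], [0, 0, 0], [0, 0, 0]]' --turn '[[0, 0, 0], [0, 0, 0], [0, 0, 0], [0, 0, 0], [0, 0, 0], [0, 0, 0]]' --gripper 0.5 --grip_force 20

```text
clock: 6.3
eef_pos: [0.6736, -0.2079, 0.0216]
eef_rot: [0.001, -0.0, 1.0, -0.0]
contact_force: [-1.1, -1.0, 4.4]
opening: 0.615
grasp_force: 20.0
```

>>> arm_command --dp '[[0, 0, -0.5], [0, 0, -0.95], [0, 0, -0.95], [0, 0, -0.95], [0, 0, -0.95], [0, 0, -0.9], [0.827, 0.794, 0], [0.827, 0.794, 0], [0.827, 0.794, 0], [0.827, 0.794, 0], [0.827, 0.794, 0], [0.827, 0.794, 0], [0.827, 0.794, 0], [0.827, 0.794, 0], [0.827, 0.794, 0], [0.827, 0.794, 0], [0, 0, 0], [0, 0, 0], [0, 0, 0]]' --turn '[[0, 0, 0], [0, 0, 0], [0, 0, 0], [0, 0, 0], [0, 0, 0], [0, 0, 0], [0, 0, 0], [0, 0, 0], [0, 0, 0], [0, 0, 0], [0, 0, 0], [0, 0, 0], [0, 0, 0], [0, 0, 0], [0, 0, 0], [0, 0, 0], [0, 0, 0], [0, 0, 0], [0, 0, 0]]'

```text
clock: 8.2
eef_pos: [0.4674, -0.0097, 0.151]
eef_rot: [0.001, 0.0, 1.0, -0.0]
contact_force: [0.2, 0.3, -0.8]
opening: 0.616
grasp_force: 20.0
```

```bash
python3 g.py 0.4668 -0.0093 0.0836
python3 - <<'E'
from h import *
T=cam('top');S=cam('scene');a,b=[proj(c,[.4668,-.0093,z])[0].astype(int) for c,z in((T,.1),(S,.1))]
print(a,b)
cr=lambda c,p:cv2.resize(c['color'][p[1]-40:p[1]+40,p[0]-40:p[0]+40],(400,400),interpolation=2)[:,:,::-1]
cv2.imwrite('pics/p1.png',np.hstack([cr(T,a),cr(S,b)]))
E
```

```text
t 8.2 p [ 0.4674 -0.0097  0.151 ] dp total [0.03 0.02 2.7 ] turn [-0.01  0.02 -0.01] open 0.616 F [ 0.2  0.3 -0.8]
[316 275] [310 185]
```

View pics/p1.png

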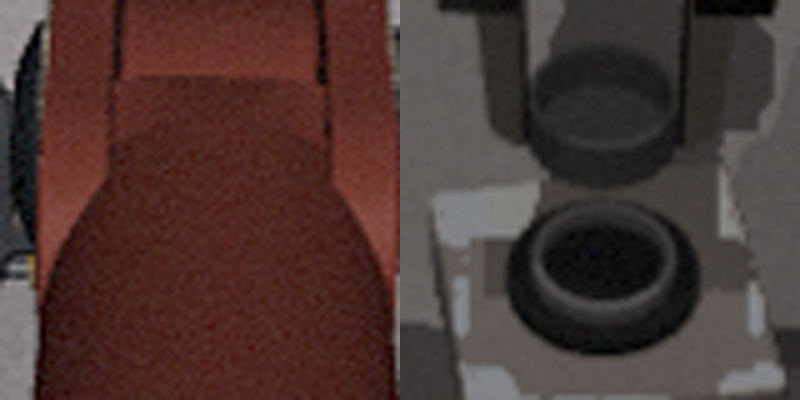

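The scene crop shows the pan level in the jaws (rim near (311,161) full-frame) directly over the seat ring at (311,197); the arm hides the top view.

>>> arm_command --dp '[[0.03, 0.02, 0.7], [0, 0, 0.6], [0, 0, 0.5], [0, 0, 0.4], [0, 0, 0.25], [0, 0, 0.22], [0, 0, 0], [0, 0, 0]]' --turn '[[0, 0, 0], [0, 0, 0], [0, 0, 0], [0, 0, 0], [0, 0, 0], [0, 0, 0], [0, 0, 0], [0, 0, 0]]'

```text
clock: 9.1
eef_pos: [0.4659, -0.0085, 0.0841]
eef_rot: [0.0, -0.0, 1.0, -0.0]
contact_force: [-1.1, -0.5, -0.9]
opening: 0.613
grasp_force: 20.6
```

```bash
python3 g.py 0.4668 -0.0093 0.0836
python3 - <<'E'
from h import *
S=cam('scene');p=proj(S,[.4668,-.0093,.09])[0].astype(int);print(p,ray(S,(311,161.4),.1594),ray(S,(310.7,197),.07))
cv2.imwrite('pics/p2.png',cv2.resize(S['color'][p[1]-40:p[1]+40,p[0]-40:p[0]+40],(400,400),interpolation=2)[:,:,::-1])
E
```

```text
t 9.1 p [ 0.4659 -0.0085  0.0841] dp total [-0.04 -0.03  0.02] turn [-0.    0.01  0.  ] open 0.613 F [-1.1 -0.5 -0.9]
[310 188] [[ 0.46180659 -0.00876649  0.1594    ]] [[ 0.47022261 -0.00802758  0.07      ]]
```

View pics/p2.png

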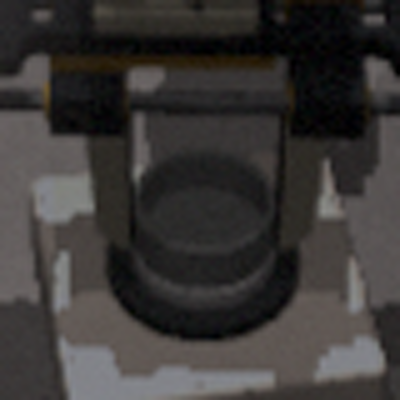

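The scene crop shows the pan's wall resting straight on the ring, level between the fingers. I release it and go over the blue sieve.

>>> arm_command --dp '[[0, 0, 0], [0, 0, 0], [0, 0, 0], [0, 0, 0], [0, 0, -0.5], [0, 0, -0.9], [0, 0, -0.9], [0.16, -1, -0.5], [0.16, -1, 0], [0.16, -1, 0], [0.16, -1, 0], [0.16, -1, 0], [0.16, -1, 0], [0.16, -1, 0], [0.16, -1, 0], [0.16, -1, 0], [0.16, -1, 0], [0, 0, 0]]' --turn '[[0, 0, 0], [0, 0, 0], [0, 0, 0], [0, 0, 0], [0, 0, 0], [0, 0, 0], [0, 0, 0], [0, 0, 0], [0, 0, 0], [0, 0, 0], [0, 0, 0], [0, 0, 0], [0, 0, 0], [0, 0, 0], [0, 0, 0], [0, 0, 0], [0, 0, 0], [0, 0, 0]]' --gripper 0.88

```text
clock: 10.95
eef_pos: [0.4244, -0.2627, 0.154]
eef_rot: [-0.0, 0.003, 1.0, -0.001]
contact_force: [-0.3, -0.2, 0.6]
opening: 0.878
grasp_force: 0.0
```

```bash
python3 g.py 0.4255 -0.2592 0.0205
python3 - <<'E'
from m import *
T=cam('top');S=cam('scene');a,b=[proj(c,[.4668,-.0093,.092])[0].astype(int) for c in(T,S)]
print(a,b)
cr=lambda c,p:cv2.resize(c['color'][p[1]-40:p[1]+40,p[0]-40:p[0]+40],(400,400),interpolation=2)[:,:,::-1]
cv2.imwrite('pics/p3.png',np.hstack([cr(T,a),cr(S,b)]))
E
```

```text
t 10.95 p [ 0.4244 -0.2627  0.154 ] dp total [-0.04  0.15  5.34] turn [-0.04 -0.   -0.09] open 0.878 F [-0.3 -0.2  0.6]
[316 275] [310 188]
```

View pics/p3.png

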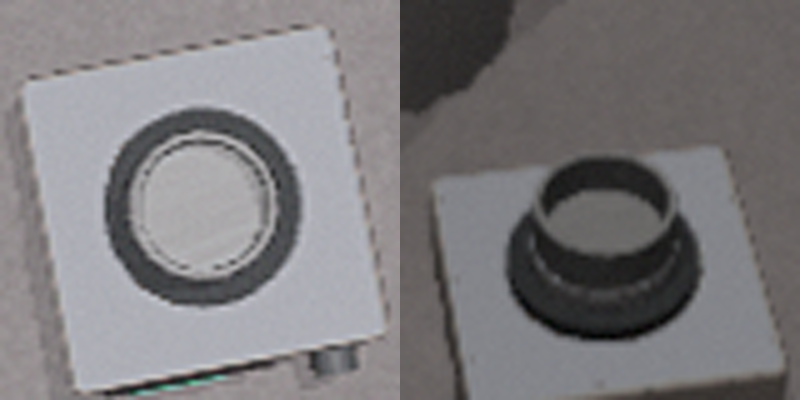

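The pan sits concentric in the ring and level (top about (316,276), scene rim about (310,188)). I descend on the blue sieve.

>>> arm_command --dp '[[0, 0, 0.5], [0, 0, 0.95], [0, 0, 0.95], [0, 0, 0.95], [0, 0, 0.95], [0, 0, 0.6], [0, 0, 0.44], [0, 0, 0]]' --turn '[[0, 0, 0], [0, 0, 0], [0, 0, 0], [0, 0, 0], [0, 0, 0], [0, 0, 0], [0, 0, 0], [0, 0, 0]]'

```text
clock: 11.85
eef_pos: [0.4255, -0.2567, 0.0194]
eef_rot: [-0.001, -0.001, 1.0, 0.001]
contact_force: [-0.4, -0.0, -0.5]
opening: 0.885
grasp_force: 0.0
```

>>> arm_command --dp '[[0, 0, 0], [0, 0, 0], [0, 0, 0], [0, 0, 0], [0, 0, 0], [0, 0, 0]]' --turn '[[0, 0, 0], [0, 0, 0], [0, 0, 0], [0, 0, 0], [0, 0, 0], [0, 0, 0]]' --gripper 0.5

```text
clock: 12.45
eef_pos: [0.4261, -0.2588, 0.0211]
eef_rot: [0.001, -0.0, 1.0, -0.0]
contact_force: [-0.9, 1.1, 5.7]
opening: 0.606
grasp_force: 23.7
```

```bash
python3 g.py 0.4668 -0.0093 0.16
```

```text
t 12.45 p [ 0.4261 -0.2588  0.0211] dp total [-1.64  9.97 -5.56] turn [-0.01  0.02  0.  ] open 0.606 F [-0.9  1.1  5.7]
```

>>> arm_command --dp '[[0, 0, -0.5], [0, 0, -0.95], [0, 0, -0.95], [0, 0, -0.95], [0, 0, -0.95], [0, 0, -0.95], [-0.164, 0.997, -0.3], [-0.164, 0.997, 0], [-0.164, 0.997, 0], [-0.164, 0.997, 0], [-0.164, 0.997, 0], [-0.164, 0.997, 0], [-0.164, 0.997, 0], [-0.164, 0.997, 0], [-0.164, 0.997, 0], [-0.164, 0.997, 0], [0, 0, 0], [0, 0, 0], [0, 0, 0]]' --turn '[[0, 0, 0], [0, 0, 0], [0, 0, 0], [0, 0, 0], [0, 0, 0], [0, 0, 0], [0, 0, 0], [0, 0, 0], [0, 0, 0], [0, 0, 0], [0, 0, 0], [0, 0, 0], [0, 0, 0], [0, 0, 0], [0, 0, 0], [0, 0, 0], [0, 0, 0], [0, 0, 0], [0, 0, 0]]'

```text
clock: 14.35
eef_pos: [0.4662, -0.0106, 0.1593]
eef_rot: [-0.0, 0.001, 1.0, -0.0]
contact_force: [-0.1, 0.4, -0.5]
opening: 0.606
grasp_force: 23.3
```

```bash
python3 g.py 0.4668 -0.0093 0.1055
```

```text
t 14.35 p [ 0.4662 -0.0106  0.1593] dp total [-0.02  0.05  2.15] turn [-0.01 -0.01 -0.02] open 0.606 F [-0.1  0.4 -0.5]
```

>>> arm_command --dp '[[0, 0.03, 0.5], [0, 0, 0.5], [0, 0, 0.4], [0, 0, 0.3], [0, 0, 0.2], [0, 0, 0.2], [0, 0, 0.05], [0, 0, 0], [0, 0, 0]]' --turn '[[0, 0, 0], [0, 0, 0], [0, 0, 0], [0, 0, 0], [0, 0, 0], [0, 0, 0], [0, 0, 0], [0, 0, 0], [0, 0, 0]]'

```text
clock: 15.25
eef_pos: [0.4669, -0.0084, 0.1057]
eef_rot: [0.0, -0.0, 1.0, -0.0]
contact_force: [-0.8, 0.0, -1.2]
opening: 0.606
grasp_force: 23.3
```

```bash
python3 g.py 0.4668 -0.0093 0.1055
python3 - <<'E'
from h import *
S=cam('scene');p=proj(S,[.4668,-.0093,.1])[0].astype(int);print(p)
cv2.imwrite('pics/p4.png',cv2.resize(S['color'][p[1]-40:p[1]+40,p[0]-40:p[0]+40],(400,400),interpolation=2)[:,:,::-1])
E
```

```text
t 15.25 p [ 0.4669 -0.0084  0.1057] dp total [ 0.01 -0.03  0.01] turn [-0.    0.01  0.  ] open 0.606 F [-0.8  0.  -1.2]
[310 185]
```

View pics/p4.png

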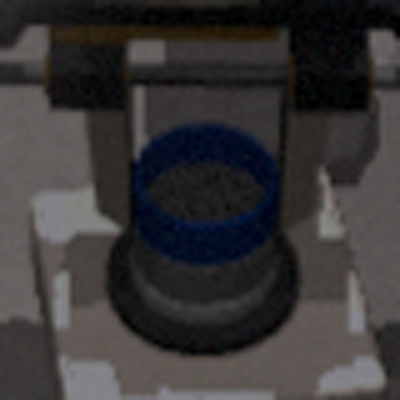

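Blue sits level on the pan's rim (rim about (310,180) full-frame), no load on the wrist. Release, and on to yellow.

>>> arm_command --dp '[[0, 0, 0], [0, 0, 0], [0, 0, 0], [0, 0, 0], [0, 0, -0.5], [0, 0, -0.9], [0, 0, -0.9], [-0.891, 0.336, -0.7], [-0.891, 0.336, 0], [-0.891, 0.336, 0], [-0.891, 0.336, 0], [-0.891, 0.336, 0], [-0.891, 0.336, 0], [-0.891, 0.336, 0], [-0.891, 0.336, 0], [-0.891, 0.336, 0], [0, 0, 0], [0, 0, 0], [0, 0, 0]]' --turn '[[0, 0, 0], [0, 0, 0], [0, 0, 0], [0, 0, 0], [0, 0, 0], [0, 0, 0], [0, 0, 0], [0, 0, 0], [0, 0, 0], [0, 0, 0], [0, 0, 0], [0, 0, 0], [0, 0, 0], [0, 0, 0], [0, 0, 0], [0, 0, 0], [0, 0, 0], [0, 0, 0], [0, 0, 0]]' --gripper 0.88

```text
clock: 17.2
eef_pos: [0.666, 0.0663, 0.1803]
eef_rot: [-0.001, 0.0, 1.0, -0.0]
contact_force: [-0.4, -0.0, 0.5]
opening: 0.878
grasp_force: 0.0
```

```bash
python3 g.py 0.6675 0.0665 0.0205
python3 - <<'E'
from m import *
S=cam('scene');m=mask(S,'blue')
for z in(.114,):
    p=proj(S,[.4668,-.0093,z])[0];print(rim(S,m,p,z))
E
```

```text
t 17.2 p [0.666  0.0663 0.1803] dp total [-0.07  0.01  6.39] turn [-0.01 -0.02 -0.01] open 0.878 F [-0.4 -0.   0.5]
(array([ 0.46391755, -0.00873351]), np.float64(0.025545162824139392))
```

>>> arm_command --dp '[[-0.04, 0, 0.6], [0, 0, 0.95], [0, 0, 0.95], [0, 0, 0.95], [0, 0, 0.95], [0, 0, 0.95], [0, 0, 0.6], [0, 0, 0.43], [0, 0, 0], [0, 0, 0]]' --turn '[[0, 0, 0], [0, 0, 0], [0, 0, 0], [0, 0, 0], [0, 0, 0], [0, 0, 0], [0, 0, 0], [0, 0, 0], [0, 0, 0], [0, 0, 0]]'

```text
clock: 18.25
eef_pos: [0.6686, 0.0671, 0.0215]
eef_rot: [0.001, -0.0, 1.0, 0.0]
contact_force: [-0.2, -0.1, 0.9]
opening: 0.88
grasp_force: 0.0
```

>>> arm_command --dp '[[0, 0, 0], [0, 0, 0], [0, 0, 0], [0, 0, 0], [0, 0, 0], [0, 0, 0]]' --turn '[[0, 0, 0], [0, 0, 0], [0, 0, 0], [0, 0, 0], [0, 0, 0], [0, 0, 0]]' --gripper 0.5

```text
clock: 18.85
eef_pos: [0.6685, 0.0672, 0.0215]
eef_rot: [0.0, -0.0, 1.0, 0.0]
contact_force: [0.1, -0.6, 3.4]
opening: 0.616
grasp_force: 20.0
```

```bash
python3 g.py 0.4668 -0.0093 0.18
```

```text
t 18.85 p [0.6685 0.0672 0.0215] dp total [ 8.06 -3.06 -6.35] turn [0.   0.01 0.  ] open 0.616 F [ 0.1 -0.6  3.4]
```

>>> arm_command --dp '[[0, 0, -0.5], [0, 0, -0.95], [0, 0, -0.95], [0, 0, -0.95], [0, 0, -0.95], [0, 0, -0.95], [0, 0, -0.95], [0.89, -0.34, -0.15], [0.89, -0.34, 0], [0.89, -0.34, 0], [0.89, -0.34, 0], [0.89, -0.34, 0], [0.89, -0.34, 0], [0.89, -0.34, 0], [0.89, -0.34, 0], [0.89, -0.34, 0], [0, 0, 0], [0, 0, 0], [0, 0, 0]]' --turn '[[0, 0, 0], [0, 0, 0], [0, 0, 0], [0, 0, 0], [0, 0, 0], [0, 0, 0], [0, 0, 0], [0, 0, 0], [0, 0, 0], [0, 0, 0], [0, 0, 0], [0, 0, 0], [0, 0, 0], [0, 0, 0], [0, 0, 0], [0, 0, 0], [0, 0, 0], [0, 0, 0], [0, 0, 0]]'

```text
clock: 20.75
eef_pos: [0.4691, -0.0089, 0.18]
eef_rot: [0.001, -0.0, 1.0, 0.0]
contact_force: [1.1, -0.2, -0.7]
opening: 0.618
grasp_force: 20.0
```

```bash
python3 g.py 0.4675 -0.0093 0.1277
```

```text
t 20.75 p [ 0.4691 -0.0089  0.18  ] dp total [ 0.07 -0.02  2.09] turn [0.   0.03 0.01] open 0.618 F [ 1.1 -0.2 -0.7]
```

>>> arm_command --dp '[[0.03, 0, 0.5], [0, 0, 0.5], [0, 0, 0.4], [0, 0, 0.3], [0, 0, 0.2], [0, 0, 0.14], [0, 0, 0.05], [0, 0, 0], [0, 0, 0]]' --turn '[[0, 0, 0], [0, 0, 0], [0, 0, 0], [0, 0, 0], [0, 0, 0], [0, 0, 0], [0, 0, 0], [0, 0, 0], [0, 0, 0]]'

```text
clock: 21.65
eef_pos: [0.4674, -0.0094, 0.1277]
eef_rot: [0.0, -0.0, 1.0, -0.0]
contact_force: [-1.1, 0.2, -0.3]
opening: 0.621
grasp_force: 20.0
```

```bash
python3 g.py 0.4668 -0.0093 0.1277
python3 - <<'E'
from h import *
S=cam('scene');p=proj(S,[.4668,-.0093,.11])[0].astype(int);print(p)
cv2.imwrite('pics/p5.png',cv2.resize(S['color'][p[1]-40:p[1]+40,p[0]-40:p[0]+40],(400,400),interpolation=2)[:,:,::-1])
E
```

```text
t 21.65 p [ 0.4674 -0.0094  0.1277] dp total [ 0.02  0.   -0.  ] turn [-0.    0.01  0.  ] open 0.621 F [-1.1  0.2 -0.3]
[310 181]
```

View pics/p5.png

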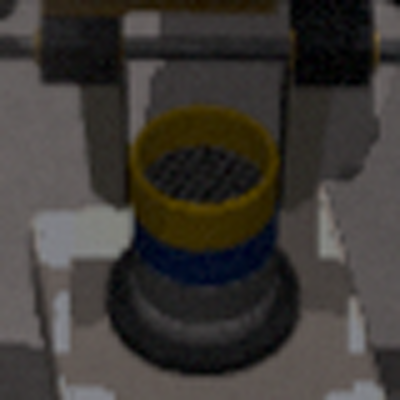

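Yellow is level and concentric on blue (rim about (310,172) full-frame). Release, and on to the leftmost red.

>>> arm_command --dp '[[0, 0, 0], [0, 0, 0], [0, 0, 0], [0, 0, 0], [0, 0, -0.5], [0, 0, -0.9], [0, 0, -0.9], [-0.262, 0.934, -0.6], [-0.262, 0.934, 0], [-0.262, 0.934, 0], [-0.262, 0.934, 0], [-0.262, 0.934, 0], [-0.262, 0.934, 0], [-0.262, 0.934, 0], [-0.262, 0.934, 0], [-0.262, 0.934, 0], [-0.262, 0.934, 0], [-0.262, 0.934, 0], [-0.262, 0.934, 0], [-0.262, 0.934, 0]]' --turn '[[0, 0, 0], [0, 0, 0], [0, 0, 0], [0, 0, 0], [0, 0, 0], [0, 0, 0], [0, 0, 0], [0, 0, 0], [0, 0, 0], [0, 0, 0], [0, 0, 0], [0, 0, 0], [0, 0, 0], [0, 0, 0], [0, 0, 0], [0, 0, 0], [0, 0, 0], [0, 0, 0], [0, 0, 0], [0, 0, 0]]' --gripper 0.88

```text
clock: 23.7
eef_pos: [0.5522, 0.2951, 0.1997]
eef_rot: [-0.0, -0.0, 1.0, -0.0]
contact_force: [-0.1, -0.8, 0.5]
opening: 0.881
grasp_force: 0.0
```

>>> arm_command --dp '[[0, 0, 0], [0, 0, 0], [0, 0, 0]]' --turn '[[0, 0, 0], [0, 0, 0], [0, 0, 0]]'

```text
clock: 24.0
eef_pos: [0.5522, 0.2923, 0.1998]
eef_rot: [-0.0, 0.001, 1.0, -0.001]
contact_force: [0.0, -0.6, -0.0]
opening: 0.879
grasp_force: 0.0
```

```bash
python3 g.py 0.5523 0.2941 0.0205
python3 - <<'E'
from m import *
S=cam('scene');T=cam('top')
for c in(S,T): print(rim(c,mask(c,'yellow'),proj(c,[.4668,-.0093,.136])[0],.136))
E
```

```text
t 24.0 p [0.5522 0.2923 0.1998] dp total [-0.01  0.08  7.17] turn [-0.02 -0.01 -0.02] open 0.879 F [ 0.  -0.6 -0. ]
(array([ 0.46655006, -0.00978589]), np.float64(0.028143760037320054))
(array([ 0.46681827, -0.0099941 ]), np.float64(0.028308956596648466))
```

Both views put the yellow rim at (0.4667, -0.0099), z = 0.136, so it is home. I descend on red.

>>> arm_command --dp '[[0, 0.04, 0.6], [0, 0, 0.95], [0, 0, 0.95], [0, 0, 0.95], [0, 0, 0.95], [0, 0, 0.95], [0, 0, 0.95], [0, 0, 0.5], [0, 0, 0.35], [0, 0, 0], [0, 0, 0]]' --turn '[[0, 0, 0], [0, 0, 0], [0, 0, 0], [0, 0, 0], [0, 0, 0], [0, 0, 0], [0, 0, 0], [0, 0, 0], [0, 0, 0], [0, 0, 0], [0, 0, 0]]'

```text
clock: 25.2
eef_pos: [0.5529, 0.2953, 0.022]
eef_rot: [0.001, -0.0, 1.0, 0.0]
contact_force: [-0.1, 0.1, 0.3]
opening: 0.879
grasp_force: 0.0
```

>>> arm_command --dp '[[0, 0, 0], [0, 0, 0], [0, 0, 0], [0, 0, 0], [0, 0, 0], [0, 0, 0]]' --turn '[[0, 0, 0], [0, 0, 0], [0, 0, 0], [0, 0, 0], [0, 0, 0], [0, 0, 0]]' --gripper 0.5

```text
clock: 25.8
eef_pos: [0.5524, 0.2953, 0.0216]
eef_rot: [0.0, -0.0, 1.0, 0.0]
contact_force: [-0.9, -1.3, 3.6]
opening: 0.629
grasp_force: 20.0
```

```bash
python3 g.py 0.4668 -0.0096 0.2
```

```text
t 25.8 p [0.5524 0.2953 0.0216] dp total [  3.43 -12.19  -7.14] turn [0.   0.01 0.01] open 0.629 F [-0.9 -1.3  3.6]
```

>>> arm_command --dp '[[0, 0, -0.5], [0, 0, -0.95], [0, 0, -0.95], [0, 0, -0.95], [0, 0, -0.95], [0, 0, -0.95], [0, 0, -0.95], [0.264, -0.938, -0.9], [0.264, -0.938, -0.05], [0.264, -0.938, 0], [0.264, -0.938, 0], [0.264, -0.938, 0], [0.264, -0.938, 0], [0.264, -0.938, 0], [0.264, -0.938, 0], [0.264, -0.938, 0], [0.264, -0.938, 0], [0.264, -0.938, 0], [0.264, -0.938, 0], [0.264, -0.938, 0]]' --turn '[[0, 0, 0], [0, 0, 0], [0, 0, 0], [0, 0, 0], [0, 0, 0], [0, 0, 0], [0, 0, 0], [0, 0, 0], [0, 0, 0], [0, 0, 0], [0, 0, 0], [0, 0, 0], [0, 0, 0], [0, 0, 0], [0, 0, 0], [0, 0, 0], [0, 0, 0], [0, 0, 0], [0, 0, 0], [0, 0, 0]]'

```text
clock: 27.8
eef_pos: [0.4659, -0.0106, 0.2004]
eef_rot: [0.0, -0.0, 1.0, 0.0]
contact_force: [0.7, 0.0, 0.4]
opening: 0.623
grasp_force: 20.0
```

>>> arm_command --dp '[[0, 0, 0], [0, 0, 0], [0, 0, 0], [0, 0, 0]]' --turn '[[0, 0, 0], [0, 0, 0], [0, 0, 0], [0, 0, 0]]'

```text
clock: 28.2
eef_pos: [0.4668, -0.0083, 0.2]
eef_rot: [0.0, -0.001, 1.0, 0.0]
contact_force: [0.5, 0.0, -0.0]
opening: 0.621
grasp_force: 20.0
```

```bash
python3 g.py 0.4668 -0.0096 0.1498
```

```text
t 28.2 p [ 0.4668 -0.0083  0.2   ] dp total [-0.   -0.05  2.01] turn [0.01 0.   0.04] open 0.621 F [ 0.5  0.  -0. ]
```

>>> arm_command --dp '[[0, 0, 0.5], [0, 0, 0.5], [0, 0, 0.4], [0, 0, 0.25], [0, 0, 0.2], [0, 0, 0.12], [0, 0, 0.04], [0, 0, 0], [0, 0, 0]]' --turn '[[0, 0, 0], [0, 0, 0], [0, 0, 0], [0, 0, 0], [0, 0, 0], [0, 0, 0], [0, 0, 0], [0, 0, 0], [0, 0, 0]]'

```text
clock: 29.1
eef_pos: [0.4667, -0.0097, 0.1499]
eef_rot: [0.0, -0.0, 1.0, -0.0]
contact_force: [0.3, 0.2, 0.1]
opening: 0.619
grasp_force: 20.0
```

```bash
python3 g.py 0.4668 -0.0096 0.1498
python3 - <<'E'
from h import *
S=cam('scene');p=proj(S,[.4668,-.0093,.12])[0].astype(int);print(p)
cv2.imwrite('pics/p6.png',cv2.resize(S['color'][p[1]-40:p[1]+40,p[0]-40:p[0]+40],(400,400),interpolation=2)[:,:,::-1])
E
```

```text
t 29.1 p [ 0.4667 -0.0097  0.1499] dp total [-0.    0.01  0.01] turn [-0.    0.01  0.  ] open 0.619 F [0.3 0.2 0.1]
[310 178]
```

View pics/p6.png

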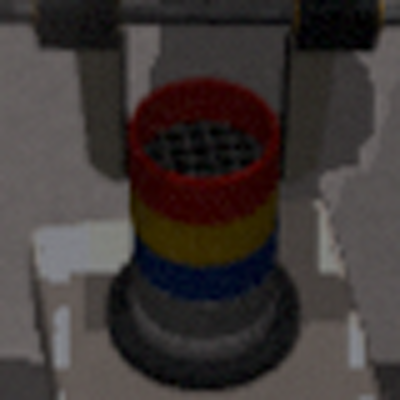

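Red is level and concentric on yellow (rim about (310,165) full-frame). Release, and on to the lid.

>>> arm_command --dp '[[0, 0, 0], [0, 0, 0], [0, 0, 0], [0, 0, 0], [0, 0, -0.5], [0, 0, -0.9], [0, 0, -0.9], [-0.274, -0.968, -0.3], [-0.274, -0.968, 0], [-0.274, -0.968, 0], [-0.274, -0.968, 0], [-0.274, -0.968, 0], [-0.274, -0.968, 0], [-0.274, -0.968, 0], [-0.274, -0.968, 0], [-0.274, -0.968, 0], [-0.274, -0.968, 0], [-0.274, -0.968, 0], [-0.274, -0.968, 0]]' --turn '[[0, 0, 0], [0, 0, 0], [0, 0, 0], [0, 0, 0], [0, 0, 0], [0, 0, 0], [0, 0, 0], [0, 0, 0], [0, 0, 0], [0, 0, 0], [0, 0, 0], [0, 0, 0], [0, 0, 0], [0, 0, 0], [0, 0, 0], [0, 0, 0], [0, 0, 0], [0, 0, 0], [0, 0, 0]]' --gripper 0.88

```text
clock: 31.05
eef_pos: [0.5489, -0.301, 0.2145]
eef_rot: [-0.0, -0.0, 1.0, 0.0]
contact_force: [1.7, -0.1, -0.2]
opening: 0.882
grasp_force: 0.0
```

>>> arm_command --dp '[[0, 0, 0], [0, 0, 0], [0, 0, 0], [0, 0, 0]]' --turn '[[0, 0, 0], [0, 0, 0], [0, 0, 0], [0, 0, 0]]' --gripper 0.6

```text
clock: 31.45
eef_pos: [0.5489, -0.2984, 0.2148]
eef_rot: [-0.0, -0.001, 1.0, 0.001]
contact_force: [-0.3, 0.0, 0.3]
opening: 0.615
grasp_force: 0.0
```

```bash
python3 g.py 0.549 -0.300 0.034
python3 - <<'E'
from m import *
S=cam('scene');T=cam('top')
for c in(S,T): print(rim(c,mask(c,'red'),proj(c,[.4668,-.0093,.158])[0],.158))
E
```

```text
t 31.45 p [ 0.5489 -0.2984  0.2148] dp total [-0.   -0.07  7.23] turn [ 0.01 -0.    0.03] open 0.615 F [-0.3  0.   0.3]
(array([ 0.46680026, -0.01008487]), np.float64(0.028015129371318174))
(array([ 0.467199  , -0.01043549]), np.float64(0.028356555884720386))
```

>>> arm_command --dp '[[0, 0, 0.6], [0, 0, 0.95], [0, 0, 0.95], [0, 0, 0.95], [0, 0, 0.95], [0, 0, 0.95], [0, 0, 0.9], [0, 0, 0.6], [0, 0, 0.38], [0, 0, 0], [0, 0, 0]]' --turn '[[0, 0, 0], [0, 0, 0], [0, 0, 0], [0, 0, 0], [0, 0, 0], [0, 0, 0], [0, 0, 0], [0, 0, 0], [0, 0, 0], [0, 0, 0], [0, 0, 0]]'

```text
clock: 32.65
eef_pos: [0.5493, -0.3003, 0.0346]
eef_rot: [0.001, -0.0, 1.0, -0.0]
contact_force: [0.6, -0.7, -0.0]
opening: 0.601
grasp_force: 0.0
```

>>> arm_command --dp '[[0, 0, 0], [0, 0, 0], [0, 0, 0], [0, 0, 0], [0, 0, 0], [0, 0, 0], [0, 0, 0]]' --turn '[[0, 0, 0], [0, 0, 0], [0, 0, 0], [0, 0, 0], [0, 0, 0], [0, 0, 0], [0, 0, 0]]' --gripper 0.2

```text
clock: 33.35
eef_pos: [0.5489, -0.3002, 0.0342]
eef_rot: [0.0, -0.0, 1.0, -0.0]
contact_force: [-0.2, -0.9, 2.4]
opening: 0.26
grasp_force: 20.0
```

```bash
python3 g.py 0.467 -0.0100 0.23
```

```text
t 33.35 p [ 0.5489 -0.3002  0.0342] dp total [ 3.27 11.61 -7.84] turn [-0.    0.01  0.  ] open 0.26 F [-0.2 -0.9  2.4]
```

>>> arm_command --dp '[[0, 0, -0.5], [0, 0, -0.97], [0, 0, -0.97], [0, 0, -0.97], [0, 0, -0.97], [0, 0, -0.97], [0, 0, -0.97], [0, 0, -0.97], [0.273, 0.968, -0.55], [0.273, 0.968, 0], [0.273, 0.968, 0], [0.273, 0.968, 0], [0.273, 0.968, 0], [0.273, 0.968, 0], [0.273, 0.968, 0], [0.273, 0.968, 0], [0.273, 0.968, 0], [0.273, 0.968, 0], [0.273, 0.968, 0], [0.273, 0.968, 0]]' --turn '[[0, 0, 0], [0, 0, 0], [0, 0, 0], [0, 0, 0], [0, 0, 0], [0, 0, 0], [0, 0, 0], [0, 0, 0], [0, 0, 0], [0, 0, 0], [0, 0, 0], [0, 0, 0], [0, 0, 0], [0, 0, 0], [0, 0, 0], [0, 0, 0], [0, 0, 0], [0, 0, 0], [0, 0, 0], [0, 0, 0]]'

```text
clock: 35.35
eef_pos: [0.4662, -0.0087, 0.2305]
eef_rot: [0.0, -0.0, 1.0, 0.0]
contact_force: [-0.0, 0.2, -0.6]
opening: 0.267
grasp_force: 20.0
```

>>> arm_command --dp '[[0, 0, 0], [0, 0, 0], [0, 0, 0], [0, 0, 0]]' --turn '[[0, 0, 0], [0, 0, 0], [0, 0, 0], [0, 0, 0]]'

```text
clock: 35.75
eef_pos: [0.467, -0.011, 0.23]
eef_rot: [0.0, 0.001, 1.0, -0.0]
contact_force: [-0.3, -0.1, -1.0]
opening: 0.259
grasp_force: 20.0
```

```bash
python3 g.py 0.467 -0.0100 0.1845
python3 - <<'E'
from h import *
S=cam('scene');p=proj(S,[.4668,-.0093,.16])[0].astype(int);print(p)
cv2.imwrite('pics/p7.png',cv2.resize(S['color'][p[1]-40:p[1]+40,p[0]-40:p[0]+40],(400,400),interpolation=2)[:,:,::-1])
E
```

```text
t 35.75 p [ 0.467 -0.011  0.23 ] dp total [-0.    0.04  1.82] turn [-0.01  0.   -0.03] open 0.259 F [-0.3 -0.1 -1. ]
[310 163]
```

View pics/p7.png

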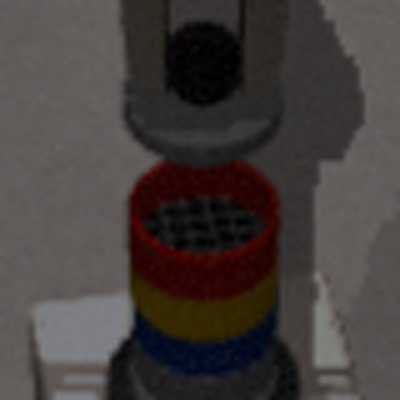

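The lid hangs level by its knob (knob about (311,136) full-frame), centred over the red rim at about (310,165). Lower it.

>>> arm_command --dp '[[0, 0, 0.5], [0, 0, 0.4], [0, 0, 0.3], [0, 0, 0.25], [0, 0, 0.2], [0, 0, 0.12], [0, 0, 0.05], [0, 0, 0], [0, 0, 0]]' --turn '[[0, 0, 0], [0, 0, 0], [0, 0, 0], [0, 0, 0], [0, 0, 0], [0, 0, 0], [0, 0, 0], [0, 0, 0], [0, 0, 0]]'

```text
clock: 36.7
eef_pos: [0.467, -0.0097, 0.1846]
eef_rot: [0.0, -0.0, 1.0, -0.0]
contact_force: [-0.7, 0.3, -0.4]
opening: 0.263
grasp_force: 20.0
```

>>> arm_command --dp '[[0, 0, 0], [0, 0, 0], [0, 0, 0], [0, 0, 0], [0, 0, -0.4], [0, 0, -0.8], [0, 0, -0.8], [0, -0.9, -0.3], [0, -0.9, 0], [0, -0.9, 0], [0, -0.9, 0], [0, -0.9, 0], [0, -0.9, 0], [0, -0.9, 0], [0, -0.9, 0], [0, -0.9, 0], [0, 0, 0], [0, 0, 0]]' --turn '[[0, 0, 0], [0, 0, 0], [0, 0, 0], [0, 0, 0], [0, 0, 0], [0, 0, 0], [0, 0, 0], [0, 0, 0], [0, 0, 0], [0, 0, 0], [0, 0, 0], [0, 0, 0], [0, 0, 0], [0, 0, 0], [0, 0, 0], [0, 0, 0], [0, 0, 0], [0, 0, 0]]' --gripper 0.5

```text
clock: 38.5
eef_pos: [0.4668, -0.2119, 0.2423]
eef_rot: [0.0, 0.0, 1.0, 0.0]
contact_force: [-0.1, -0.2, 0.1]
opening: 0.501
grasp_force: 0.0
```

Run:
```python
from m import *
T=cam('top');S=cam('scene');a,b=[proj(c,[.4668,-.0096,.15])[0].astype(int) for c in(T,S)]
print(a,b,proj(T,[.467,-.01,.189]),proj(S,[.467,-.01,.189]))
cr=lambda c,p:cv2.resize(c['color'][p[1]-40:p[1]+40,p[0]-40:p[0]+40],(400,400),interpolation=2)[:,:,::-1]
cv2.imwrite('pics/p8.png',np.hstack([cr(T,a),cr(S,b)]))
```

```text
[316 274] [310 166] [[317.08963008 272.90994883]] [[310.56319614 151.31477224]]
```

View pics/p8.png

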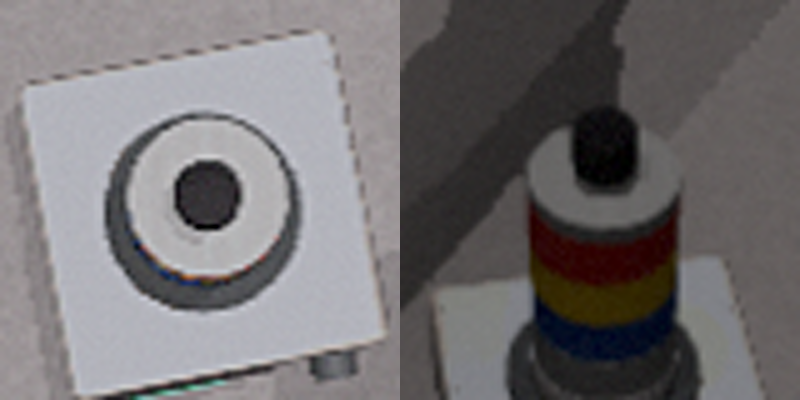

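The full tower stands level with the lid home: the knob is at about (317.5,273) in the top view against (317.1,272.9) predicted. The gripper is clear.

```bash
python3 -c "
from cell import ctrl
print(ctrl.sign_off())"
```

```text
the job is handed in; nothing more can be done
None
```

The tower (pan, blue, yellow, red, lid) stands level and fully nested on the shaker seat in the last pictures, the gripper never went near the green sieve, beaker or jar, and the job is handed in at about 39 s; the hand-in returned no verdict.

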